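Set and lock the bench air regulator

TASK

The bench air regulator is locked at zero: push its black knob in to free it, turn it clockwise (seen from above) until its white line points at the red clip on the collar, and pull it out so that it locks there and stays out. The clip was pushed on by hand and shows the lock notch only to within about 7 mm either side, so feel for the notch with light pulls and small turns and never force the knob against the collar. Leave the collar and the things standing around as they are, and let go of the knob.

Things in the scene. Friction and masses are not known exactly. Their poses are not given: they have to be found in the camera images.
- regulator: Grey air regulator on a dark steel base plate (124 x 112 x 6 mm) screwed to the counter: round gauge in front, brass ports at the sides, black knob on top. Origin: centre of the plate's underside; z up along the knob's axis, x away from the gauge. At the clip a notch lets the hidden lug in within 2 degrees of its middle; elsewhere the knob comes out only 1 mm before the lug meets the collar.
- knob: Black ribbed knob, upright axis, 44 mm across. Origin on the axis, 50 mm below its top; z up, x towards its white line. It slides 10 mm: down is in, up is out. A spring catch holds it fully in or fully out: about 5 N to start it, after 5 mm it snaps over by itself. In, it turns (0.12 N m of friction, zero to 2.1 rad clockwise). Out, a hidden lug in a notch locks it. It starts locked at zero.
- knob_grip (a point): Point on the knob's axis, 15 mm below its top: where to grip. 109 mm above the counter when the knob is in, 119 mm when out. The barrel is bare down to the collar's top, which lies 19 mm below this point when the knob is in, 29 mm when out. Axes as knob.
- knob_line (a point): Outer end of the white line on the knob's top edge, 22 mm from the knob's axis. Its x axis points from the knob's axis along the line.
- clip (a point): Top of the red clip (7 mm wide, 13 mm long, 2 mm high) on the collar, 32.5 mm from the knob's axis; its x axis points from the knob's axis to the clip. It starts 0.8 to 1.35 rad clockwise of the white line. The middle of the lock notch, hidden in the collar, lies within 12 degrees (7 mm) either side of it.
- collar: Aluminium collar round the knob's foot, 76 mm over its knurl, 16 mm high, its top 90 mm above the counter; carries the red clip. Origin on the knob's axis at the collar's underside; x towards the clip. It must not be turned, nor pulled at by the knob with more than 25 N.
- black_ink: Tin with a black band, 69 mm across, 53 mm high; leave alone. Origin under its centre.
- red_ink: Tin with a red band, 69 mm across, 53 mm high; leave alone. Origin under its centre.
- blue_ink: Tin with a blue band, 61 mm across, 46 mm high; leave alone. Origin under its centre.
- scraper: Ink scraper with a black handle lying flat, 117 mm long; leave alone. Origin under its centre.

How it is judged:
By the outcome, as a careful person would: the job done as asked, in the order asked, and still so for the second after the job is handed in, with the robot touching nothing.
It also fails if it takes over 61 s, if anything falls off the work surface, if the arm or the gripper's body presses on something with over 40 N, if the wrist force passes 120 N, or if a joint passes its speed limit or range.

ROBOT

A 6-joint arm with a two-finger parallel gripper is mounted at the origin on a cart in front of the work surface, level with it; the furniture and walls round the work are solid. World frame = base frame: x ahead of the robot, y to its left, z up, the work surface at z = 0. Lengths are in mm, angles in rad, forces in N, time in s.
With the tool pointing down it reaches from about 375 to 925 mm from the base axis. Payload 5.7 kg.
Tool frame: the origin (TCP) lies at the very end of the fingers, on their centre line; the grasp point (between the pads) lies 19 mm behind it (pinch_z is the distance from the TCP to the grasp point, in mm); z points along the fingers, y is the line along which they close (so a half turn about z gives the same grasp; the last joint's range is limited). The gripper opens to 88 mm and grips with 3 to 60 N. Pads are 20 mm wide; open, the fingers measure 115 mm over their backs; the gripper's body (75 mm by 178 mm) begins 61 mm behind the grasp point.
Start: joints at [1.156, 0.359, 1.51, -0, 1.272, -0.115], TCP at [177.19, 573.207, 222.623] pointing down, gripper open.
Joint ranges: [-2.97, 2.97], [-1.01, 2.36], [0.21, 2.38], [-0.96, 4.11], [0.2, 2.71], [-2.98, 2.98]. Speed limits (rad/s): [2.39, 2.39, 3.14, 3.14, 3.14, 3.14].

INTERFACE

Orientations are given as a 3x3 rotation matrix whose columns are the frame's x, y, z axes.
In Python, from workcell import goto, line_to, goto_joints, gripper_to, sleep, ik, camera, MotionError, sign_off, get_time, get_q, get_qvel, get_tau, get_tcp_pos, get_ee_rot, get_ft_force, get_wrist_torque, get_width, get_finger_force, pinch_z gives the robot as it stands. The module is installed in compiled form; this text tells all that it offers. Calls block until the motion is done:
- goto(position, orientation): joint-space move of the TCP to a pose.
- line_to(position, rotation=None, v=150, force_limit=None): straight line of the TCP; rotation=None keeps the orientation; v is the mean speed in mm/s. With force_limit (N) it stops when the force on the tool has changed by that much, and returns True; else False.
- goto_joints(angles): joint-space move.
- gripper_to(opening, strength=None): opening from 0.0 (shut) to 1.0 (fully open); strength is the grip in N (None keeps the last); returns when the fingers have stopped.
- sleep(seconds).
- ik(position, orientation): joint angles nearest the present ones, or None.
- camera(name): name is "side" or "top" or "wrist"; returns a dict with "image" (400x640x3 uint8, red, green, blue), "fovy" (degrees; the focal length in pixels is half the picture's height over the tangent of half this angle, whatever the lens; pixels are square), "cx", "cy" (the principal point, pixels), "rvec" (rotation vector, rad) and "tvec" (3), from world to camera coordinates, as OpenCV has them; the wrist camera has in their place "hand_eye" (4x4, takes a point from camera to tool coordinates, whose origin is the TCP and whose axes are the flange's). Camera axes: x right, y down, z forward; pixel columns grow to the right and rows downward; lengths in mm; the calibration is good to about 2 mm. The wrist camera is an equidistant fisheye: a pixel r from the principal point sees the ray r / f radians off the axis. A picture is of the moment at which its call begins: read the wrist's pose just before it. There is no depth.
A pose or a line that the arm cannot do raises MotionError and nothing moves.
- sign_off(): hands the job in; it is judged then, once.
Readings, each from a call of its own:
- get_time(): time.
- get_q(): joint angles.
- get_qvel(): joint speeds.
- get_tau(): joint torques, N m.
- get_tcp_pos(): TCP position.
- get_ee_rot(): TCP orientation.
- get_ft_force(): force on the tool from outside, world axes, zero at the start.
- get_wrist_torque(): the same for the moment, N m.
- get_width(): opening from 0.0 (shut) to 1.0 (fully open).
- get_finger_force(): force on a finger pad.
Only numpy, scipy, OpenCV 4.12 (cv2) and the standard library are available. Lean on these libraries where they do the work, as an engineer would, in place of code of your own. Each camera call takes 0.05 s, during which the arm holds its last target. There are 200 camera calls.

## Working session

There is one attempt and no reset: what is moved stays moved. The work goes in short steps, each a Python script; the robot and the scene stay as the last script left them, time stands still between calls to the robot, and variables do not carry over. Pictures are saved under pics/ and viewed, at most 10 in all, crops included, and the job is handed in when it is done.

```bash
mkdir -p pics; python3 - <<'E'
from workcell import *
import cv2,numpy as np
for n in("top","side"):
    c=camera(n);cv2.imwrite(f"pics/{n}0.png",c["image"][:,:,::-1]);print(n,{k:v for k,v in c.items() if k!="image"})
c=camera("wrist");print({k:v for k,v in c.items() if k!="image"},get_ee_rot(),get_time(),get_ft_force())
cv2.imwrite("pics/w0.png",c["image"][:,:,::-1])
E
```

```text
top {'fovy': 56.92217771955704, 'cx': 323.20583031114813, 'cy': 197.2574773668453, 'rvec': array([ 2.16564999, -2.12606139,  0.20330514]), 'tvec': array([-217.01466067,  501.20155544,  875.38336812])}
side {'fovy': 42.88799353739945, 'cx': 318.1202532787165, 'cy': 197.8473652833101, 'rvec': array([ 0.62552705, -2.37573789,  1.48131233]), 'tvec': array([366.36790099, 272.93067393, 504.45467503])}
{'fovy': 65.70646984690485, 'cx': 324.0309661055623, 'cy': 203.2501073036027, 'hand_eye': array([[ 8.82398581e-05, -9.60727562e-01, -2.77493323e-01,
         7.66502804e+01],
       [ 9.99999481e-01,  3.66511218e-04, -9.50933209e-04,
        -5.93621547e-01],
       [ 1.01529216e-03, -2.77493095e-01,  9.60727095e-01,
        -1.61357867e+02],
       [ 0.00000000e+00,  0.00000000e+00,  0.00000000e+00,
         1.00000000e+00]])} [[-9.55391309e-01  2.95342412e-01 -5.53002863e-04]
 [ 2.95342893e-01  9.55390449e-01 -1.29031559e-03]
 [ 1.47248736e-04 -1.39608177e-03 -9.99999015e-01]] 0.15 [-0.19948021 -0.66453245  0.00720732]
```

View pics/top0.png

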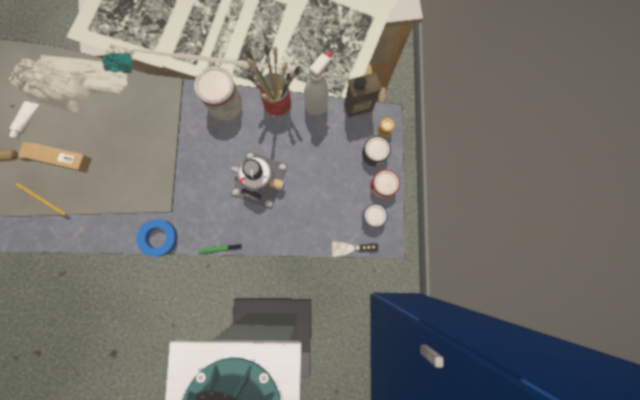

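View pics/side0.png

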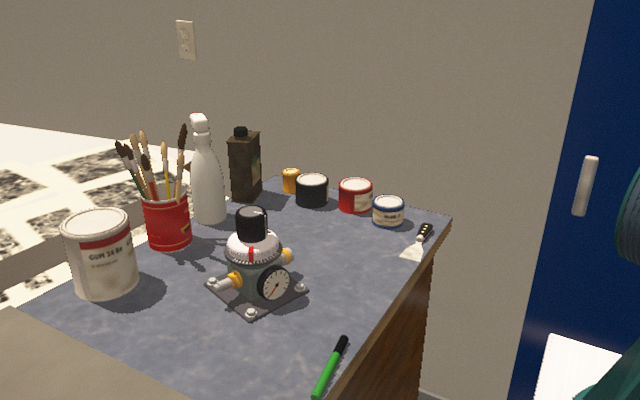

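The top view shows the knob top at about (252,167) with the gauge toward the robot. The side view shows the knob top at about (252,212) and the red clip at (250,253). I'll triangulate these and look closer.

```bash
cat > h.py <<'E'
from workcell import *
import cv2,numpy as np
from scipy.spatial.transform import Rotation as Ro
def onplane(c,uv,z):
    "pixel of a fixed camera -> world point at height z"
    f=200/np.tan(np.radians(c["fovy"]/2));R=cv2.Rodrigues(c["rvec"])[0]
    o=-R.T@c["tvec"];d=R.T@np.array([(uv[0]-c["cx"])/f,(uv[1]-c["cy"])/f,1])
    return o+d*(z-o[2])/d[2]
def wplane(c,p,R,uv,z):
    "pixel of wrist fisheye -> world point at height z"
    f=200/np.tan(np.radians(c["fovy"]/2));a=np.array([uv[0]-c["cx"],uv[1]-c["cy"]]);r=np.hypot(*a);t=r/f
    d=np.r_[a/max(r,1e-9)*np.sin(t),np.cos(t)];H=c["hand_eye"]
    o=R@H[:3,3]+p;d=R@H[:3,:3]@d
    return o+d*(z-o[2])/d[2]
def down(psi):
    "tool down, tool x axis at world angle psi"
    x=np.array([np.cos(psi),np.sin(psi),0]);z=np.array([0,0,-1.]);return np.c_[x,np.cross(z,x),z]
E
python3 - <<'E'
from h import *
t=camera("top");s=camera("side")
for z in(124,134):print(z,onplane(t,(252,167),z),onplane(s,(252,212),z))
print("clip",onplane(s,(250,250),91))
for n,uv in dict(bottle=(322,60),gum=(214,82),brush=(270,60)).items():print(n,onplane(t,uv,150))
im=t["image"][130:220,200:310,::-1];cv2.imwrite("pics/t1.png",cv2.resize(im,None,fx=7,fy=6.5,interpolation=3)[:590])
E
```

```text
124 [558.76513106 -41.48490091 124.        ] [561.28889679 -52.49769948 124.        ]
134 [556.28507037 -43.24879717 134.        ] [549.41869675 -37.2936866  134.        ]
clip [535.08605617  -8.77287485  91.        ]
bottle [ 813.91495257 -197.18104422  150.        ]
gum [751.46649097  50.70397338 150.        ]
brush [810.16675192 -75.62640655 150.        ]
```

View pics/w0.png

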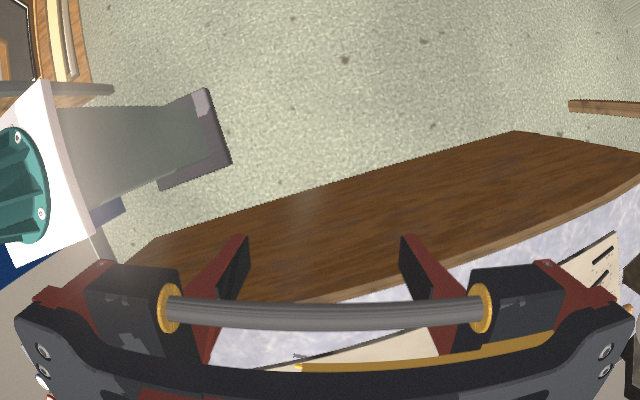

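The wrist view shows only the cart and the counter edge, so I'll hover over the knob (about (553,-41), standing out) and take one close look.

```bash
python3 - <<'E'
from h import *
for d in range(-180,180,30):
    q=ik([553,-41,225],down(np.radians(d)));print(d,None if q is None else np.round(q,2))
goto([553,-41,225],down(np.pi))
p,R=get_tcp_pos(),get_ee_rot();c=camera("wrist");print(p,get_q(),get_time())
cv2.imwrite("pics/w1.png",c["image"][:,:,::-1])
np.savez("w1.npz",p=p,R=R)
E
```

```text
-180 [-0.2   0.29  1.61 -0.    1.24 -1.77]
-150 [-0.2   0.29  1.61 -0.    1.24 -2.29]
-120 [-0.2   0.29  1.61 -0.    1.24 -2.82]
-90 [-0.2   0.29  1.61 -0.    1.24  2.94]
-60 [-0.2   0.29  1.61 -0.    1.24  2.42]
-30 [-0.2   0.29  1.61 -0.    1.24  1.9 ]
0 [-0.2   0.29  1.61 -0.    1.24  1.37]
30 [-0.2   0.29  1.61 -0.    1.24  0.85]
60 [-0.2   0.29  1.61 -0.    1.24  0.33]
90 [-0.2   0.29  1.61 -0.    1.24 -0.2 ]
120 [-0.2   0.29  1.61 -0.    1.24 -0.72]
150 [-0.2   0.29  1.61 -0.    1.24 -1.25]
[553.03775209 -40.27932639 225.00722998] [-1.97348258e-01  2.91431214e-01  1.60629693e+00  2.16100694e-04
  1.24394050e+00 -1.76915373e+00] 2.85
```

View pics/w1.png

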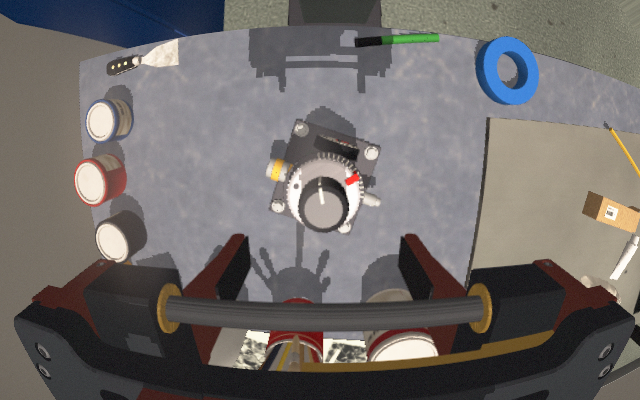

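The close view shows the knob's top at about (323,207), the white line running up to about (320,183) and the red clip at about (352,180). One enlarged crop will give me the angles.

```bash
python3 - <<'E'
import cv2
im=cv2.imread("pics/w1.png")[145:245,270:380];cv2.imwrite("pics/w1c.png",cv2.resize(im,None,fx=6,fy=6,interpolation=2))
E
```

```text
(no output)
```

View pics/w1c.png

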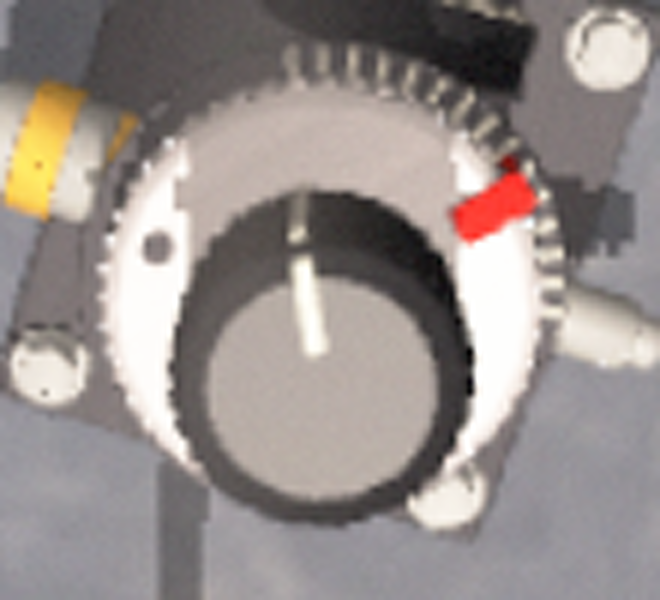

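The crop shows the knob's face centre at crop (322,388), the line's outer end at (302,258) and the clip's centre at (495,205). Now I'll convert these to world positions.

```bash
python3 - <<'E'
from h import *
d=np.load("w1.npz");p,R=d["p"],d["R"];c=camera("wrist")
f=lambda u,v,z:wplane(c,p,R,(270+u/6-.5,145+v/6-.5),z)[:2]
k=f(322,388,134);l=f(302,258,134);m=f(315,352,134);cl=f(495,205,92)
l_,r_,t=f(103,290,82),f(560,290,82),f(330,60,82)
a=lambda v:np.degrees(np.arctan2(v[1],v[0]))
print(k,l,m,cl,"collar width",np.linalg.norm(l_-r_),(l_+r_)/2,t)
print("line r",np.linalg.norm(l-k),a(l-k),a(l-m),"clip r",np.linalg.norm(cl-k),a(cl-k))
E
```

```text
[554.30304563 -41.62376107] [535.33992314 -44.41504976] [548.97836081 -42.61364036] [536.27970983 -13.75557209] collar width 77.5744897306438 [553.01129997 -40.18606987] [514.01460253 -40.49428808]
line r 19.16745436789822 -171.626441727598 -172.47574061182348 clip r 33.18850087711474 122.89216665170274
```

The numbers agree: clip radius 33 mm, collar 77 mm, line at 188°, clip at 123°, so about 1.14 rad clockwise. I'll grip 4–5 mm higher than the grip point so the fingertips clear the collar and clip, then push in.

```bash
python3 - <<'E'
from h import *
P=lambda z:[553.8,-41.0,z]
R=down(np.pi)
print(line_to(P(105),R,v=120,force_limit=15),get_tcp_pos(),get_ft_force())
gripper_to(0.0,40);print("grip",get_width()*88,get_finger_force(),get_ft_force(),get_wrist_torque())
print(line_to(P(94.5),R,v=15,force_limit=30),get_tcp_pos(),get_ft_force());sleep(.2)
print(get_tcp_pos(),get_ft_force(),get_wrist_torque(),get_width()*88,get_time())
E
```

```text
False [554.41634691 -41.10479748 105.64522346] [-0.10217108 -0.68867733 -0.16465245]
grip 43.21911539003998 40.00013887882233 [0.11885258 0.04901731 0.29471499] [0.04377051 0.02902351 0.00414516]
False [553.86266691 -41.0340901   94.84654632] [-1.41303941  0.17473026  6.76853332]
[553.86389624 -41.03115462  94.85737181] [-1.81921584 -0.05479869  6.10881221] [0.02583292 0.34646794 0.00113148] 43.2506146718442 5.8583
```

Pushed in, with a 6 N reaction at the stop. Next, a small test turn, then the rest of the way to the clip.

```bash
python3 - <<'E'
from h import *
a=lambda:np.degrees(np.arctan2(*get_ee_rot()[[1,0],0]))%360
P=[553.85,-41.03,95.1]
line_to(P,down(np.pi),v=15)
for d in(10,30,50,63):
    t=get_time();line_to(P,down(np.radians(180-d)),v=20)
    print(d,get_time()-t,a(),get_tcp_pos(),get_ft_force(),get_wrist_torque())
p,R=get_tcp_pos(),get_ee_rot();c=camera("wrist");cv2.imwrite("pics/w2.png",cv2.resize(c["image"][140:240,270:380,::-1],None,fx=6,fy=6,interpolation=2))
E
```

```text
10 0.3250000000000002 170.15970454245894 [553.83009826 -40.73912313  94.9341941 ] [0.58724991 1.40128508 0.09785574] [ 0.34900359 -0.03197683 -0.15188538]
30 0.5 150.2130379661643 [554.03170238 -40.28275847  94.96269368] [ 1.66067061  5.58200726 -1.89736549] [ 1.03668755 -0.31170985 -0.11268854]
50 0.5 130.19235733451433 [554.44664347 -39.88827496  94.96971533] [ 2.94582014  6.64607246 -1.86941166] [ 1.24360381 -0.5121175  -0.10980216]
63 0.375 117.17946409154439 [554.78226713 -39.70115063  94.98621174] [ 4.07714782  7.2285188  -2.91951367] [ 1.42566201 -0.64610466 -0.11951243]
```

View pics/w2.png

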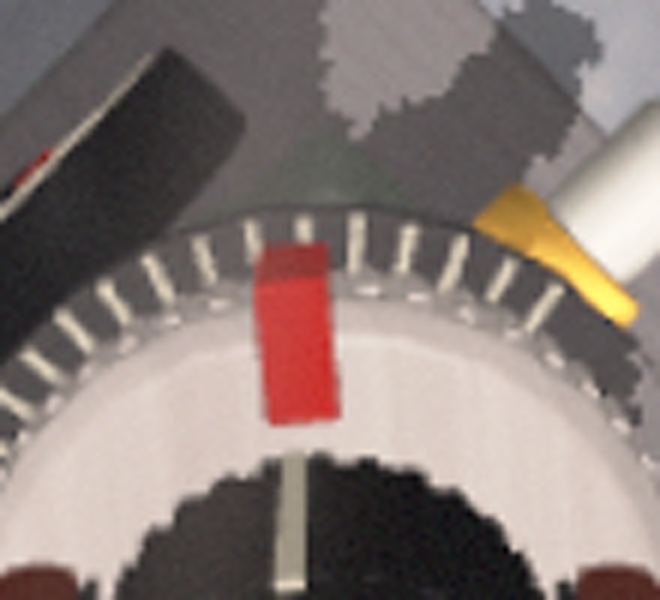

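The line is just counter-clockwise of the clip, by about 3–5°, and the turning torque matches 0.12 N m. Next I'll search with light pulls, relaxing sideways force at each step.

```bash
cat > search.py <<'E'
from h import *
import sys
def at(d):
    p=get_tcp_pos();line_to([p[0],p[1],94.9],down(np.radians(180-d)),v=15)
    p=get_tcp_pos();line_to([p[0],p[1],94.9],v=15)
def probe(d):
    at(d);p=get_tcp_pos();f0=get_ft_force()
    hit=line_to([p[0],p[1],97.9],v=6,force_limit=11)
    z=get_tcp_pos()[2];f=get_ft_force()
    print(d,hit,"dz %.2f"%(z-p[2]),np.round(f0,1),np.round(f,1),"t %.1f"%get_time(),flush=True)
    return not hit and z-p[2]>2
for d in eval(sys.argv[1]):
    if probe(d):print("FOUND");break
else:
    at(d)
E
python3 search.py "[66,68.5]"
```

```text
66 True dz 1.12 [0.8 3.7 0.5] [ 2.9 -1.2 -4.3] t 8.8
68.5 True dz 1.49 [ 1.6  1.4 -0.5] [ 1.9 -1.3 -4.4] t 9.8
```

```bash
python3 search.py "[71,73.5,76,78.5,64,61.5,59,56.5,54]"
```

```text
71 False dz 3.06 [0.5 0.3 0.5] [ 2.1  0.3 -3.2] t 11.4
FOUND
```

The lug went into the notch at 71°. Next I'll pull it out fully.

```bash
python3 - <<'E'
from h import *
p=get_tcp_pos()
print(line_to([p[0],p[1],105.0],v=15,force_limit=16));sleep(.3);q=get_tcp_pos();print(q,get_ft_force(),get_wrist_torque())
# settle: relax at present pose, then gentle check of lock
line_to([q[0],q[1],q[2]],v=10);print(get_tcp_pos(),get_ft_force(),get_width()*88,get_time())
E
```

```text
False
[555.09542977 -39.28315768 105.0732524 ] [ 1.21136365  0.01143333 -2.06218437] [ 0.05195979 -0.25631068 -0.14255542]
[555.1129379  -39.30088727 105.06990914] [ 2.12496467  0.3839756  -2.82374963] 43.76808547950057 12.5917
```

It rose 10 mm and is out. I'll release, retreat and check.

```bash
python3 - <<'E'
from h import *
gripper_to(0.9);p=get_tcp_pos();print(p,get_ft_force())
line_to([p[0],p[1],225],v=100);sleep(.3)
c=camera("wrist");s=camera("side");print(get_time(),get_ft_force())
a=cv2.resize(c["image"][145:245,270:380],(400,364));b=cv2.resize(s["image"][190:320,190:320],(364,364))
cv2.imwrite("pics/w3.png",np.hstack([a,b])[:,:,::-1])
E
```

```text
[555.08200102 -39.2778254  105.07335833] [-0.00229657  0.04398956 -0.48648909]
15.0667 [-0.39770642  1.39926652  0.033277  ]
```

View pics/w3.png

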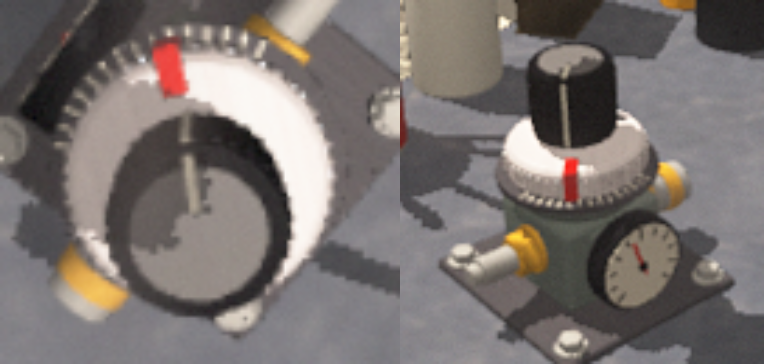

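The pictures show the knob standing tall, its line pointing at the clip (wrist crop line at (190,165), clip at (170,70)), the collar unchanged and the gripper clear.

```bash
python3 -c "
from workcell import *
print(sign_off())"
```

```text
the job is handed in; nothing more can be done
None
```

The job is handed in: I pushed the knob in, turned it about 71° clockwise to the notch by the red clip, pulled it out 10 mm so it stayed out on release, and let go, with about 15 s of the 61 s used.

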